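# Clip the handheld meter into the tilted spring cradle

### The job

Clip the handheld meter into the tilted spring cradle, screen facing out and screen end uppermost: tuck its upper end under the sprung keeper's hook, push the keeper back, and let the lower end down behind the bottom lip. Leave it lying flat on the narrow bed, centred and straight along it, lower end against the lip and clamped by the keeper. Be gentle with the meter, without dropping it or forcing it, and leave the other things on the bench where they are.

Things in the scene. Friction and masses are not known exactly. Their poses are not given: they have to be found in the camera images.
- meter: The handheld meter, a loose black plastic slab 150 long (x) x 62 wide (y) x 30 thick (z) mm, about 0.3 kg. It lies screen up on the bench. Origin: centre of its underside (back). x points along it towards the screen end, z out of the screen face. Best taken across its 62 mm width.
- meter_foot (a point): Middle of the meter's lower-end (dial and button end) edge on its back: 75 mm from the meter's origin along its -x. Same axes as the meter.
- meter_head (a point): Middle of the meter's screen-end edge on its back: 75 mm from the meter's origin along its +x. Same axes as the meter.
- cradle: Foot and column of the cradle, heavy, fixed: dark steel foot plate 130 (x) x 100 (y) x 14 mm high, thin column of 26 mm diameter. Origin: centre of the foot's underside. x points (level) the way the bed climbs, more or less towards the robot. 125 mm above the origin lies the hinge of the bed.
- seat (a point): On the cradle's aluminium bed: point of the bed surface at the foot of the bottom lip's inner face, mid-width. Tilts with the bed: x up the slope, y across, z square out of the bed. Bed 36 mm wide (narrower than the meter), 10 thick, from x = -6 to 222 mm. Lip: x -6 to 0, 50 wide, 12 mm high above the bed. The bed's hinge is at x = 85, z = -12 mm.
- bed (a joint): Slope of the bed in rad above level (0 = level), 0.38 to 0.60 at the start. The hinge is stiff (holds about 8 N m) and stays where it is.
- keeper (a joint): How far the keeper is pushed up the slope, m: 0 at rest, 0.034 at its stop. A spring pushes it back towards the lip with 5 N at 0 and 0.25 N more per mm. With the 150 mm meter in place against the lip it reads 0.012.
- tin: Bystander: closed steel tin, 60 mm diameter, 85 mm high, standing on the bench between meter and cradle. Origin: centre of its underside.
- bin: Bystander: open blue plastic bin 90 (x) x 130 (y) x 55 mm high, on the bench beyond the work, on the left. Origin: centre of its underside.
- carton: Bystander: closed cardboard carton 80 (x) x 140 (y) x 50 mm high, on the bench beyond the work, on the right. Origin: centre of its underside.
- driver: Bystander: screwdriver lying on the bench beyond the work.
- keeper_face (a point): Foot of the flat face of the sliding steel keeper, mid-width, at the bed surface: x = 138 mm from the seat at rest, 172 mm at its stop. Axes as the seat's. The keeper is 44 mm wide and 44 mm high above the bed; its hook overhangs 8 mm from the face towards the lip, its underside 38 mm above the bed.
There are look-alikes about, which are no part of the job. Leave any purple or red look-alike of the meter alone. What is meant by the cradle is not purple, and is the larger of those in its own colour.

How it is judged:
By the outcome, as a careful person would: the job done as asked, in the order asked, and still so for the second after the job is handed in, with the robot touching nothing.
It also fails if it takes over 64 s, if anything falls off the work surface, if the arm or the gripper's body presses on something with over 40 N, if the wrist force passes 120 N, or if a joint passes its speed limit or range.

### The arm

A 7-joint arm with a two-finger parallel gripper is mounted at the origin on the work surface. World frame = base frame: x ahead of the robot, y to its left, z up, the work surface at z = 0. Lengths are in m, angles in degrees, forces in N, time in s.
With the tool pointing down it reaches from about 0.4 to 0.875 m from the base axis. Payload 4.4 kg.
Tool frame: the origin (TCP) lies between the finger pads; the fingertips stand ctrl.finger_overhang ahead of it and the grasp point (between the pads) lies 3 mm ahead of it (ctrl.finger_overhang is the distance from the TCP to the fingertips, in m); z points along the fingers, y is the line along which they close (so a half turn about z gives the same grasp; the last joint's range is limited). The gripper opens to 85 mm and grips with 20 to 120 N. Pads are 22 mm wide; open, the fingers measure 114 mm over their backs; the gripper's body (76 mm by 85 mm) begins 54 mm behind the grasp point. The pads swing forward as they close: fully open they stand 13 mm farther back than shut.
Start: joints at [-79.916, 36.005, 2.206, 86.941, -1.547, 57.084, -1.146], TCP at [0.156, 0.631, 0.253] pointing down, gripper open.
Joint ranges: [-175.42, 175.42], [-21.48, 121.26], [-71.46, 75.88], [10.55, 141.38], [-63.04, 243.04], [13.31, 113.54], [-168.57, 168.57]. Speed limits (degrees/s): [147.25, 147.25, 180, 180, 180, 180, 180].

### API

Orientations are given as [roll, pitch, yaw] about the fixed x, y, z axes, in that order (R = Rz(yaw) Ry(pitch) Rx(roll)).
In Python, from cell import ctrl gives the robot as it stands. The module is installed in compiled form; this text tells all that it offers.
- The arm moves only by the shell command python3 -m jog 'ROWS' [OPENING] [FORCE]. ROWS is JSON, a list that holds one entry, the list of rows, each a list of 4 numbers: the shift along the tool's x, y, z in units of 40 mm (1.0 is 40 mm), then the turn about the tool's z in units of 6 degrees (1.0 is 6 degrees). In form: [[[tx, ty, tz, spin], ...]]. A call has 1 to 12 rows; each row is the pose to reach, as a shift and turn from the pose commanded when the call began, along the tool's axes at that moment; what a row does not reach only later rows make up. A row lasts 1/10 s, in which the tool goes at most 50 mm and 8.59 degrees, less where a joint would pass 70% of its speed; a pose out of reach is approached as far as the arm can. A call with a gripper value outside its range is refused whole. OPENING is the opening, from -1 (shut) to 1 (fully open), set as the call begins (- or left out, the last holds). The fingers move at their own pace and stop on an object; FORCE is the grip in N (left out, the last holds). Time passes only in rows, so rows that repeat a pose let the fingers close. It gives the time, the measured TCP pose, the force, the opening and the grip force at its end, in the units of the state.
- ctrl.observe(): the state, without advancing time (a new reading comes with each control period).
- ctrl.read_camera(name): name is "side" or "top"; returns a dict with "img" (400x640x3 uint8, red, green, blue), "z_map" (400x640 float32, m along the optical axis (not along the pixel's ray), 0 where there is no reading), "fx", "fy", "cx", "cy" (pixels), "position" and "attitude" of the camera in the world. Camera axes: x right, y up, looking along -z (the intrinsics and any distortion apply to the point x, -y, -z); pixel columns grow to the right and rows downward; lengths in m; the calibration is good to about 2 mm. A picture is of the moment at which its call begins.
- ctrl.sign_off(): hands the job in; it is judged then, once.
The state is a dict: "t": time; "joint_positions": joint angles; "qvel": joint speeds; "effort": joint torques, N m; "tool_pos": TCP position; "tool_rot": TCP orientation; "ft_force": force on the tool from outside, world axes, zero at the start; "torque": the same for the moment, N m; "finger_gap": opening from 0.0 (shut) to 1.0 (fully open); "grasp_force": force on a finger pad.
Only numpy, scipy, OpenCV 4.12 (cv2) and the standard library are available. Lean on these libraries where they do the work, as an engineer would, in place of code of your own. Each camera call takes 0.05 s, during which the arm holds its last target. There are 200 camera calls.

## Working session

There is one attempt and no reset: what is moved stays moved. The work goes in short steps, Python scripts to look and compute and a shell command to move; the robot and the scene stay as the last step left them, time stands still between calls to the robot, and variables do not carry over. Pictures are saved under pics/ and viewed, at most 10 in all, crops included, and the job is handed in when it is done.

```bash
mkdir -p pics; cat > h.py <<'E'
import numpy as np, cv2
from scipy.spatial.transform import Rotation as R
from cell import ctrl
def rot(a):
    a=np.array(a,float)
    return a if a.shape==(3,3) else R.from_euler('xyz',a,degrees=True).as_matrix()
def cam(n):
    c=ctrl.read_camera(n); c['R']=rot(c['attitude']); return c
def cloud(c):
    z=c['z_map']; v,u=np.mgrid[:z.shape[0],:z.shape[1]]
    p=np.stack([(u-c['cx'])/c['fx']*z,-(v-c['cy'])/c['fy']*z,-z],-1)
    w=p@c['R'].T+np.array(c['position']); w[z==0]=np.nan; return w
def save(c,name,box=None,s=1):
    i=c['img'][:,:,::-1]
    if box: i=i[box[1]:box[3],box[0]:box[2]]
    cv2.imwrite('pics/'+name,cv2.resize(i,None,fx=s,fy=s))
E
python3 - <<'E'
from h import *
for n in('side','top'):
    c=cam(n); save(c,n+'1.png'); print(n,{k:v for k,v in c.items() if k not in('img','z_map','R')}, c['z_map'].min(),c['z_map'].max())
    np.save(n+'1.npy',cloud(c)); cv2.imwrite(n+'_raw.png',c['img'][:,:,::-1])
print(ctrl.observe(), ctrl.finger_overhang)
E
```

```text
side {'fx': 394.44631581937335, 'fy': 394.44631581937335, 'cx': 317.4090063515014, 'cy': 208.12814254497275, 'position': array([ 0.20027651, -0.53905296,  0.78892314]), 'attitude': array([ 40.93086396,  -1.0938119 , -31.37748721])} 0.0 3.4530215
top {'fx': 488.6939647510171, 'fy': 488.6939647510171, 'cx': 324.48462158145645, 'cy': 192.7265152174475, 'position': array([ 0.40195651, -0.00271901,  1.22120076]), 'attitude': array([  7.18954773,  -0.75419933, -88.84001797])} 0.0 2.124772
{'t': 0.1, 'joint_positions': array([-79.91700211,  36.05413027,   2.20263925,  86.99079126,
        -1.54527287,  57.08340619,  -1.14746977]), 'qvel': array([-0.01035484, -0.10766646, -0.11000581, -0.04926734, -0.0407417 ,
        0.07814581, -0.09586025]), 'effort': array([ 2.92297373e-03, -5.64539659e+01,  1.23088818e+00, -1.93977892e+01,
        1.15182847e-02,  5.37152257e-03, -3.13735154e-05]), 'tool_pos': array([0.1554828 , 0.6305889 , 0.25247227]), 'tool_rot': array([-1.79901378e+02,  2.42432872e-03,  1.66146377e+02]), 'ft_force': array([ 0.10214916,  0.56047163, -0.4350423 ]), 'torque': array([-0.0332063 ,  0.03630586, -0.03598311]), 'grasp_force': 0.0, 'finger_gap': 0.9980982114709749} 0.022
```

View pics/side1.png

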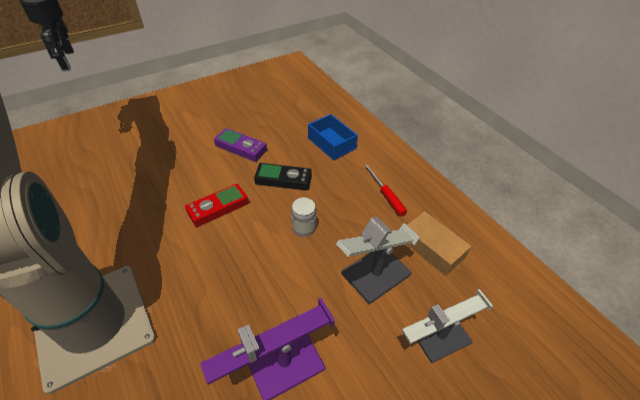

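View pics/top1.png

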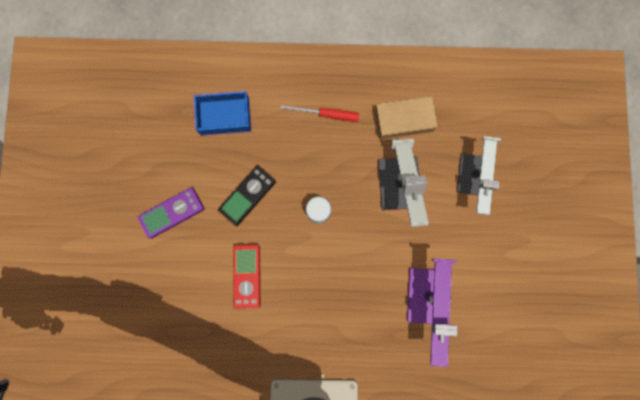

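```bash
cat > meas.py <<'E'
from h import *
def rect(P):
    r=cv2.minAreaRect((P[:,:2]*1000).astype(np.float32)); return np.round(r[0],1),np.round(r[1],1),round(r[2],1)
for n,mb,cb in(('top',(212,160,282,230),(370,130,435,235)),('side',(248,155,318,195),(325,205,425,305))):
    W=np.load(n+'1.npy'); I=cv2.imread(n+'_raw.png')
    hsv=cv2.cvtColor(I,cv2.COLOR_BGR2HSV).astype(int)
    s=np.s_[mb[1]:mb[3],mb[0]:mb[2]]; P=W[s].reshape(-1,3); z=P[:,2]
    ok=(z>.024)&(z<.036); print(n,'meter top',ok.sum(),np.median(z[ok]),rect(P[ok]))
    g=hsv[s].reshape(-1,3); gr=(g[:,0]>45)&(g[:,0]<90)&(g[:,1]>60)&(g[:,2]>40)&ok
    print(' screen',gr.sum(),P[gr].mean(0))
    s=np.s_[cb[1]:cb[3],cb[0]:cb[2]]; P=W[s].reshape(-1,3); g=hsv[s].reshape(-1,3)
    ft=(P[:,2]>.008)&(P[:,2]<.02); print(' foot',ft.sum(),rect(P[ft]))
    al=(g[:,1]<40)&(g[:,2]>150)&(P[:,2]>.07); Q=P[al]
    best=None;rng=np.random.default_rng(0)
    for _ in range(500):
        a,b,c=Q[rng.choice(len(Q),3,False)]; m=np.cross(b-a,c-a); L=np.linalg.norm(m)
        if L<1e-5: continue
        m/=L; m*=np.sign(m[2])
        if m[2]<.75 or m[2]>.97: continue
        i=abs((Q-a)@m)<.003
        if best is None or i.sum()>best.sum(): best=i
    B=Q[best]; c0=B.mean(0); m=np.linalg.svd(B-c0)[2][2]; m*=np.sign(m[2])
    print(' bed n',best.sum(),m,'slope',np.arccos(m[2]),'dir',np.degrees(np.arctan2(-m[1],-m[0])))
    up=np.array([0,0,1])-m*m[2]; up/=np.linalg.norm(up)
    # long axis in-plane
    ax=np.linalg.svd(B-c0,full_matrices=False)[2][0]; ax*=np.sign(ax[2]); cr=np.cross(m,ax)
    print(' axis',ax,'yaw',np.degrees(np.arctan2(ax[1],ax[0])),'slope',np.arcsin(ax[2]))
    D=P[P[:,2]>.05]-c0; L=np.stack([D@ax,D@cr,D@m],1)*1000
    print(' c0',c0,'bed ext',np.percentile(((B-c0)@ax)*1000,[0,1,99,100]),np.percentile(((B-c0)@cr)*1000,[0,2,98,100]))
    for lo in range(-130,150,10):
        k=L[(L[:,0]>=lo)&(L[:,0]<lo+10)]
        if len(k)>3: print(lo,len(k),'y',k[:,1].min().round(),k[:,1].max().round(),'z',np.percentile(k[:,2],[5,50,95,100]).round(1))
E
python3 meas.py; python3 - <<'E'
from h import *
save(cam('side'),'side_c.png',(320,195,430,310),5)
E
```

```text
top meter top 1517 0.030683213421439648 (array([544. , 176.2]), array([ 63.3, 149.9]), 51.0)
 screen 524 [0.51582655 0.19943258 0.03109672]
 foot 1172 (array([ 590.7, -216.4]), array([138.4, 260.1]), 89.5)
 bed n 879 [0.49520575 0.0295022  0.86827466] slope 0.5190825787788528 dir -176.5905967068182
 axis [-0.86526954 -0.07295088  0.49597055] yaw -175.18078933810295 slope 0.5189521819945484
 c0 [ 0.565604   -0.20451946  0.15003304] bed ext [-116.78574734 -114.66920691  108.22896974  110.05451747] [-22.49700869 -17.12725522  17.24690374  22.62804813]
-120 143 y -25.0 25.0 z [-5.7  5.5 13.7 14.3]
-110 52 y -18.0 17.0 z [-3.5 -0.   2.3  3.8]
-100 54 y -18.0 18.0 z [-4.2 -0.2  2.2  3.1]
-90 50 y -18.0 18.0 z [-2.6 -0.   1.9  2.5]
-80 55 y -18.0 18.0 z [-4.7 -0.3  2.8  3.4]
-70 60 y -18.0 19.0 z [-74.8  -0.5   2.6   4. ]
-60 64 y -17.0 17.0 z [-70.   -0.7   2.8   3.8]
-50 59 y -18.0 19.0 z [-65.5  -0.5   1.7   2. ]
-40 70 y -22.0 22.0 z [-15.7  -0.9   1.9   3.3]
-30 74 y -22.0 21.0 z [-23.5  -0.4   1.8   3.4]
-20 20 y -18.0 18.0 z [-3.3  0.   1.8  2. ]
-10 12 y -18.0 -13.0 z [-7.  -1.2  2.
[... 1407 characters left out ...]

-50 84 y -9.0 21.0 z [-58.  -41.3   0.3   0.8]
-40 97 y -5.0 21.0 z [-41.3 -17.7   0.3   1.4]
-30 38 y 0.0 17.0 z [-26.4  -6.    0.6   0.9]
-20 22 y 5.0 18.0 z [-7.  -0.   1.3  1.9]
-10 16 y 11.0 17.0 z [-7.6 -2.   0.8  1. ]
0 13 y -17.0 17.0 z [-8.2 -0.4 43.5 43.6]
10 59 y -24.0 21.0 z [-4.4 43.8 45.1 45.5]
20 447 y -23.0 21.0 z [ 0.3 26.3 45.1 46.2]
30 105 y -21.0 20.0 z [-4.6  6.5 37.4 45.2]
40 77 y -19.0 18.0 z [-5.3  0.1 15.1 15.8]
50 63 y -19.0 17.0 z [-5.2  0.3  1.6 14.8]
60 55 y -18.0 18.0 z [-5.9 -0.1  1.1  1.7]
70 66 y -19.0 18.0 z [-6.2  0.2  1.   2.3]
80 56 y -17.0 17.0 z [-5.4  0.   1.   1.2]
90 72 y -19.0 18.0 z [-7.2  0.1  1.3  1.9]
100 77 y -18.0 17.0 z [-8.6 -3.8  0.6  1.4]
```

View pics/side_c.png

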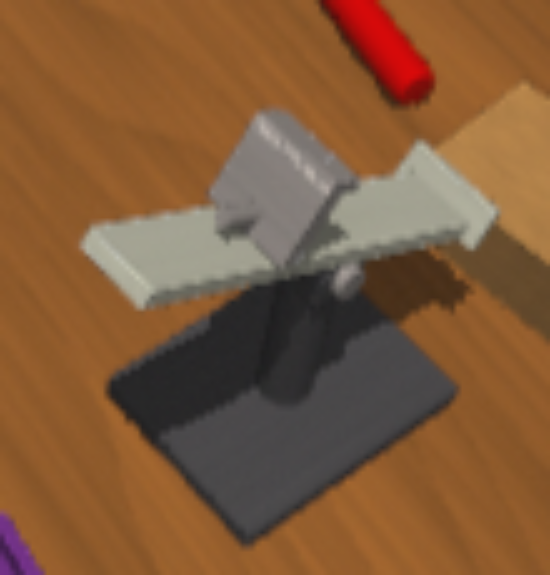

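```bash
cat > plan.py <<'E'
import sys; from h import *
# plan.py x y z yaw : units from the present pose
o=ctrl.observe(); Rt=rot(o['tool_rot']); p=np.array(o['tool_pos'])
x,y,z,yaw=map(float,sys.argv[1:5]); d=Rt.T@(np.array([x,y,z])-p)/.04
cy=np.degrees(np.arctan2(Rt[1,0],Rt[0,0])); s=-((yaw-cy+180)%360-180)/6
print('units',d.round(3),'spin',round(s,3),'| pos',p.round(4),'yaw',round(cy,2),'q',np.round(o['joint_positions'],1),'F',np.round(o['ft_force'],1))
E
python3 plan.py .558 .1636 .2 141
```

```text
units [-12.566  -8.925   1.328] spin 4.191 | pos [0.1555 0.6307 0.2526] yaw 166.14 q [-79.9  36.    2.2  87.   -1.5  57.1  -1.1] F [ 0.2  0.2 -0.5]
```

```bash
python3 -m jog '[[[-1,-0.7,0,0.4],[-2,-1.4,0,0.8],[-3.1,-2.2,0,1.2],[-4.2,-3,0,1.6],[-5.2,-3.7,0,2],[-6.2,-4.4,0,2.4],[-7.2,-5.1,0,2.8],[-8.2,-5.8,0,3.2],[-9.2,-6.5,0,3.6],[-10.2,-7.2,0,4],[-11.2,-7.9,0,4.2],[-12,-8.5,0.3,4.2]]]' 1 25; python3 plan.py .558 .1636 .2 141
```

```text
t: 1.35
tool_pos: [0.543, 0.1835, 0.2424]
tool_rot: [179.8, 0.2, 140.8]
ft_force: [0.8, 0.2, -0.5]
finger_gap: 0.999
grasp_force: 0.0
units [-0.602 -0.152  1.062] spin -0.032 | pos [0.543  0.1835 0.2424] yaw 140.81 q [-28.2  30.6  10.2 100.6  -6.7  49.2  35.8] F [ 0.8  0.2 -0.5]
```

```bash
python3 -m jog '[[[-0.3,-0.1,0.5,0],[-0.6,-0.15,1.2,0],[-0.6,-0.15,2.1,0],[-0.6,-0.15,3,0],[-0.6,-0.15,3.7,0],[-0.6,-0.15,4.2,0],[-0.6,-0.15,4.2,0],[-0.6,-0.15,4.2,0]]]' 1; python3 plan.py .558 .1636 .026 141; python3 - <<'E'
from h import *
save(cam('side'),'side_g.png',(220,100,350,220),5)
E
```

```text
t: 2.15
tool_pos: [0.5551, 0.1662, 0.0733]
tool_rot: [-180.0, -0.0, 140.9]
ft_force: [-0.3, 1.3, 0.9]
finger_gap: 0.996
grasp_force: 0.0
units [-0.097 -0.005  1.184] spin -0.011 | pos [0.5551 0.1662 0.0733] yaw 140.94 q [-23.7  44.8   6.7 106.3  -9.6  29.4  40.4] F [-0.3  1.3  0.9]
```

View pics/side_g.png

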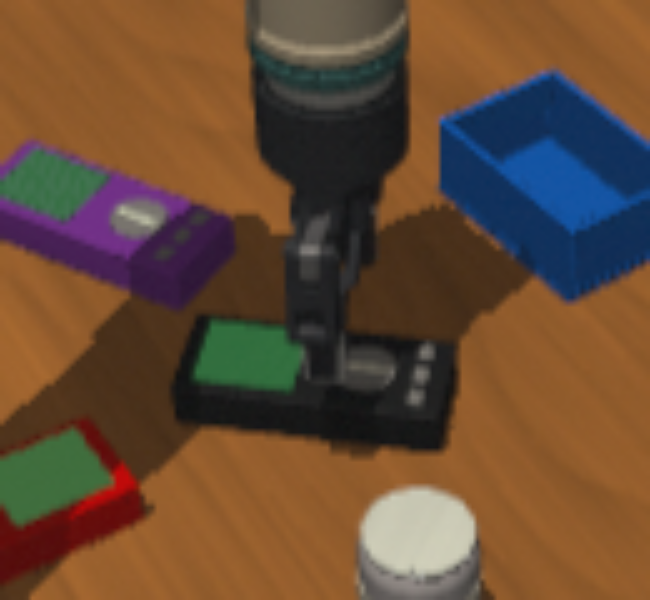

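The gripper stands over the meter near the dial (crop 320,370) with its fingers on either side. Descend and close.

```bash
python3 -m jog '[[[-0.1,0,0.5,0],[-0.1,0,0.9,0],[-0.1,0,1.15,0],[-0.1,0,1.15,0],[-0.1,0,1.15,0]]]' 1; python3 -m jog '[[[0,0,0,0],[0,0,0,0],[0,0,0,0],[0,0,0,0],[0,0,0,0],[0,0,0,0],[0,0,0,0],[0,0,0,0]]]' -1 25;  python3 plan.py .558 .1636 .026 141
```

```text
t: 2.7
tool_pos: [0.5582, 0.1639, 0.0275]
tool_rot: [180.0, -0.0, 141.0]
ft_force: [-0.1, 1.0, -0.1]
finger_gap: 0.998
grasp_force: 0.0
t: 3.5
tool_pos: [0.5584, 0.1637, 0.028]
tool_rot: [180.0, 0.0, 140.9]
ft_force: [-0.5, -1.8, 6.1]
finger_gap: 0.72
grasp_force: 29.3
units [ 0.006 -0.007  0.051] spin -0.01 | pos [0.5584 0.1637 0.028 ] yaw 140.94 q [-22.6  49.2   5.6 106.5 -10.1  24.8  41.2] F [-0.5 -1.8  6.1]
```

```bash
python3 -m jog '[[[0,0,0,0],[0,0,0,0],[0,0,0,0],[0,0,0,0],[0,0,0.1,0],[0,0,0.2,0],[0,0,0.2,0]]]' 1; python3 -m jog '[[[0,0,0,0],[0,0,0,0],[0,0,0,0],[0,0,0,0],[0,0,0,0],[0,0,0,0],[0,0,0,0],[0,0,0,0]]]' -1 25;  python3 plan.py .558 .1636 .026 141
```

```text
t: 4.2
tool_pos: [0.5577, 0.1637, 0.0185]
tool_rot: [-179.9, -0.0, 140.9]
ft_force: [-0.8, 0.1, -0.5]
finger_gap: 1.001
grasp_force: 0.0
t: 5.0
tool_pos: [0.5583, 0.1638, 0.0194]
tool_rot: [180.0, 0.0, 140.9]
ft_force: [1.5, -0.3, -0.1]
finger_gap: 0.721
grasp_force: 29.2
units [ 0.003 -0.009 -0.166] spin -0.009 | pos [0.5583 0.1638 0.0194] yaw 140.94 q [-22.5  50.    5.4 106.5 -10.2  23.9  41.3] F [ 1.5 -0.3 -0.1]
```

```bash
python3 -m jog '[[[0,0,-0.3,0],[0,0,-0.8,0],[0,0,-1.6,0],[0,0,-2.5,0],[0,0,-3.4,0],[0,0,-4.3,0],[0,0,-5.2,0],[0,0,-6,0],[0,0,-6.4,0],[0,0,-6.5,0],[0,0,-6.5,0]]]' -1 30;  python3 plan.py .66 -.19 .28 184.7; python3 - <<'E'
from h import *
save(cam('side'),'side_l.png',(200,30,360,190),4)
E
```

```text
t: 6.1
tool_pos: [0.5576, 0.1636, 0.2795]
tool_rot: [-180.0, -0.0, 140.9]
ft_force: [0.4, 0.1, -3.7]
finger_gap: 0.722
grasp_force: 35.0
units [-7.557 -5.253 -0.014] spin -7.292 | pos [0.5576 0.1636 0.2795] yaw 140.95 q [-26.1  29.   10.7  96.7  -6.3  55.   37.9] F [ 0.4  0.1 -3.7]
```

View pics/side_l.png

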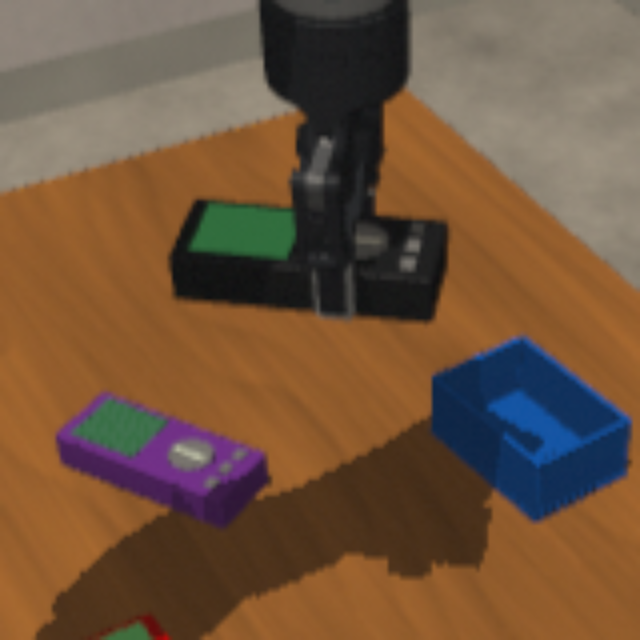

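The meter hangs level in the pads (crop 330,250), screen up. Carry it over to the cradle.

```bash
cat > bed.py <<'E'
import sys; from h import *
S=np.array([.660,-.198,.0935]); yaw,sl=np.radians(-175.3),.518
ax=np.array([np.cos(sl)*np.cos(yaw),np.cos(sl)*np.sin(yaw),np.sin(sl)]); hz=np.array([np.cos(yaw),np.sin(yaw),0])
n=np.cross(ax,np.cross([0,0,1],hz)); cr=np.cross(n,ax)
def tcp(h,c,rel,a=.095,g=.0194,off=.0):
    """TCP with head corner at bed (h,c), meter tilted rel (rad) head-down relative to bed; pivot at local z=g-off"""
    m=np.cos(rel)*ax-np.sin(rel)*n; k=np.sin(rel)*ax+np.cos(rel)*n
    return S+ax*h+n*c-m*a+k*(g-off)+np.array([0,0,off])
E
python3 - <<'E'
from bed import *
for h,c,r in((.095,.003,sl),(.12,.003,sl),(.14,.002,sl),(.147,.0,.26),(.152,.0,.08),(.152,0,0)): print(tcp(h,c,r).round(4))
E
python3 plan.py .674 -.197 .28 184.7
python3 -m jog '[[[-0.3,0,0,-0.3],[-1,-0.4,0,-1],[-1.9,-0.9,0,-2],[-2.8,-1.5,0,-3],[-3.7,-2.2,0,-4],[-4.6,-2.9,0,-5],[-5.5,-3.6,0,-6],[-6.4,-4.3,0,-7],[-7.3,-5,0,-7.3],[-7.8,-5.4,0,-7.3],[-7.9,-5.5,0,-7.3],[-7.9,-5.5,0,-7.3]]]'; python3 plan.py .674 -.197 .28 184.7
```

```text
[ 0.6739 -0.1969  0.1625]
[ 0.6523 -0.1986  0.1749]
[ 0.6344 -0.2001  0.184 ]
[ 0.6292 -0.2005  0.1608]
[ 0.6223 -0.2011  0.146 ]
[ 0.6202 -0.2013  0.1386]
units [-7.946 -5.16  -0.038] spin -7.292 | pos [0.5572 0.1635 0.2785] yaw 140.95 q [-26.1  29.   10.7  96.7  -6.3  55.   37.9] F [-0.4 -0.2 -4.5]
t: 7.35
tool_pos: [0.6637, -0.2074, 0.2768]
tool_rot: [179.9, -0.2, -175.4]
ft_force: [-0.1, 0.2, -3.2]
finger_gap: 0.724
grasp_force: 35.0
units [-0.277  0.238 -0.08 ] spin -0.017 | pos [ 0.6637 -0.2074  0.2768] yaw -175.4 q [ 15.2  39.   -0.3  76.7   0.2  64.5 109.5] F [-0.1  0.2 -3.2]
```

```bash
cat > mm.py <<'E'
from bed import *
o=ctrl.observe(); Rt=rot(o['tool_rot']); p=np.array(o['tool_pos'])
for nme in('top','side'):
    c=cam(nme); W=cloud(c); I=cv2.cvtColor(c['img'],cv2.COLOR_RGB2HSV).astype(int)
    L=(W-p)@Rt*1000  # tool frame, z down
    ok=(np.abs(L[...,2]-(-10.6))<4)&(np.abs(L[...,0]-20)<95)&(np.abs(L[...,1])<45)
    far=ok&((L[...,0]>30)|(L[...,0]<-28))
    q=L[far]; print(nme,far.sum(),'x',np.percentile(q[:,0],[0,1,99,100]).round(1),'y',np.percentile(q[:,1],[0,2,98,100]).round(1),'z',np.percentile(q[:,2],[5,50,95]).round(1))
    for lo in(-55,-45,-35,30,40,50,60,70,80,90):
        k=q[(q[:,0]>=lo)&(q[:,0]<lo+10)]
        if len(k)>5: print('  ',lo,len(k),np.percentile(k[:,1],[1,99]).round(1),np.median(k[:,2]).round(1))
E
python3 mm.py
```

```text
top 612 x [-57.5 -56.2  91.7  92.2] y [-6.8 -2.8 31.8 32.7] z [-13.7 -11.3  -8.3]
   -55 52 [11.2 31.2] -10.7
   -45 37 [16.3 32.1] -11.7
   -35 7 [26.7 32.2] -11.3
   30 98 [-6.7 32.6] -11.6
   40 89 [-4.  31.5] -11.8
   50 82 [-1.2 32.1] -11.2
   60 75 [ 1.5 31.4] -11.1
   70 74 [ 4.6 31.9] -11.4
   80 70 [ 6.1 31.8] -11.1
   90 20 [ 8.2 30.4] -9.4
side 992 x [-52.7 -45.8  95.7  97. ] y [-29.4 -28.   30.8  33.4] z [-12.1 -10.5  -8.2]
   -55 12 [-21.5   4.9] -10.5
   -35 13 [-12.1  31.4] -10.2
   30 134 [-28.2  31.9] -10.7
   40 137 [-28.1  30.8] -10.7
   50 133 [-27.6  31.2] -10.8
   60 138 [-28.3  31.8] -10.7
   70 148 [-28.3  31.7] -10.6
   80 155 [-28.7  30.5] -10.3
   90 118 [-28.5  30.7] -9.1
```

```bash
python3 -m jog '[[[-0.15,0.1,0.3,0],[-0.3,0.25,0.8,0],[-0.3,0.25,1.3,0],[-0.3,0.25,1.8,0],[-0.3,0.25,2.1,0],[-0.3,0.25,2.2,0],[-0.3,0.25,2.2,0]]]'; python3 plan.py .674 -.197 .165 184.7; python3 mm.py; python3 - <<'E'
from bed import *
o=ctrl.observe(); p=np.array(o['tool_pos'])
for nme in('top','side'):
    c=cam(nme); W=cloud(c); L=(W-S)@np.stack([ax,cr,n],1)*1000
    x,y,z=L[...,0],L[...,1],L[...,2]
    print(nme,'cr',cr.round(2))
    for nm,m in (('keeper',(x>130)&(x<160)&(z>38)&(z<50)),('bed',(x>185)&(x<220)&(abs(z)<5)),('bed0',(x>20)&(x<60)&(abs(z)<5)),('lip',(x>-12)&(x<8)&(z>9)&(z<17))):
        m&=abs(y)<32; q=L[m]
        if len(q)>8: print(nm,len(q),'x',np.percentile(q[:,0],[1,99]).round(1),'y',np.percentile(q[:,1],[1,99]).round(1),'z',np.median(q[:,2]).round(1))
    if nme=='side': save(c,'side_d.png',(310,130,450,270),4)
E
```

```text
t: 8.15
tool_pos: [0.6761, -0.1944, 0.1908]
tool_rot: [180.0, -0.0, -175.2]
ft_force: [-0.1, 0.5, -3.7]
finger_gap: 0.719
grasp_force: 34.8
units [ 0.058 -0.062  0.645] spin 0.017 | pos [ 0.6761 -0.1944  0.1908] yaw -175.2 q [ 14.   44.2  -0.5  80.7   0.4  55.2 108.2] F [-0.1  0.5 -3.7]
top 438 x [-58.2 -55.3  92.1 113.4] y [-1.6  2.7 31.9 32.6] z [-13.6 -11.   -7.9]
   -55 35 [15.3 32.5] -11.3
   -45 26 [19.  31.6] -11.0
   -35 6 [25.9 32. ] -11.6
   30 64 [-0.9 31.2] -11.5
   40 66 [ 1.7 32.1] -10.6
   50 61 [ 3.  31.5] -11.3
   60 56 [ 5.3 31.5] -10.8
   70 55 [ 7.7 32.1] -10.9
   80 50 [ 9.2 31.3] -10.5
   90 9 [14.1 31. ] -8.8
side 871 x [-50.2 -37.2 112.2 114.4] y [-31.9 -30.8  28.5  31.1] z [-12.7 -10.8  -7.9]
   -45 7 [-28.1  -3.7] -11.5
   30 121 [-31.2  30.3] -11.0
   40 120 [-31.2  29.1] -10.8
   50 119 [-30.6  28.9] -10.9
   60 119 [-30.7  28.6] -11.1
   70 128 [-31.2  28.5] -10.9
   80 128 [-31.   29.1] -10.5
   90 107 [-29.5  28.6] -10.0
top cr [ 0.08 -1.    0.  ]
lip 9 x [-9.1 -2.5] y [-26.6 -21.7] z 12.3
side cr [ 0.08 -1.    0.  ]
keeper 155 x [130.5 151.2] y [-21.1  21.8] z 43.0
bed 201 x [185.6 219.6] y [-17.   18.3] z -0.7
bed0 98 x [21.  59.6] y [-12.2  18.2] z -1.2
lip 23 x [-6.2  1.2] y [-2.2 24.8] z 10.2
```

View pics/side_d.png

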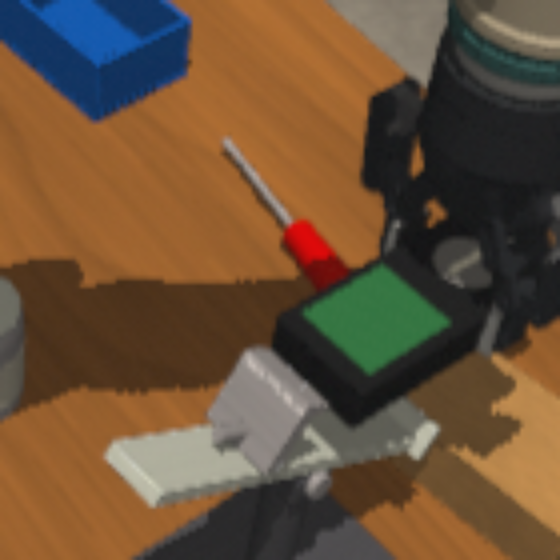

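```bash
sed -i 's/\[.660,-.198,.0935\]/[.6595,-.1975,.0935]/' bed.py; python3 - <<'E'
from bed import *
for h,c,r in((.095,.003,sl),(.12,.003,sl),(.14,.002,sl),(.147,.0,.26),(.152,.0,.08),(.152,0,0)): print(tcp(h,c,r).round(4))
E
python3 -m jog '[[[0.05,-0.05,0.2,0],[0.05,-0.05,0.45,0],[0.05,-0.05,0.6,0],[0.05,-0.05,0.67,0],[0.05,-0.05,0.67,0],[0.05,-0.05,0.67,0]]]'; python3 plan.py .6518 -.1981 .1749 184.7
```

```text
[ 0.6734 -0.1964  0.1625]
[ 0.6518 -0.1981  0.1749]
[ 0.6339 -0.1996  0.184 ]
[ 0.6287 -0.2     0.1608]
[ 0.6218 -0.2006  0.146 ]
[ 0.6197 -0.2008  0.1386]
t: 8.95
tool_pos: [0.6745, -0.1973, 0.1645]
tool_rot: [-180.0, 0.0, -175.2]
ft_force: [-0.6, 0.8, -3.7]
finger_gap: 0.722
grasp_force: 34.9
units [ 0.567  0.028 -0.261] spin 0.008 | pos [ 0.6745 -0.1973  0.1645] yaw -175.25 q [ 14.3  45.7  -0.5  82.1   0.5  52.2 108.4] F [-0.6  0.8 -3.7]
```

```bash
python3 -m jog '[[[0.15,0.01,-0.07,0],[0.3,0.02,-0.14,0],[0.45,0.03,-0.21,0],[0.57,0.03,-0.26,0],[0.57,0.03,-0.26,0],[0.57,0.03,-0.26,0]]]'; python3 plan.py .6339 -.1996 .184 184.7; python3 - <<'E'
from bed import *
c=cam('side'); save(c,'side_e.png',(310,150,430,270),5)
E
```

```text
t: 9.55
tool_pos: [0.6515, -0.1982, 0.1752]
tool_rot: [-180.0, 0.0, -175.3]
ft_force: [0.4, 0.1, -3.6]
finger_gap: 0.719
grasp_force: 34.9
units [ 0.441  0.001 -0.22 ] spin 0.007 | pos [ 0.6515 -0.1982  0.1752] yaw -175.26 q [ 14.9  43.2  -0.6  85.7   0.5  51.  108.9] F [ 0.4  0.1 -3.6]
```

View pics/side_e.png

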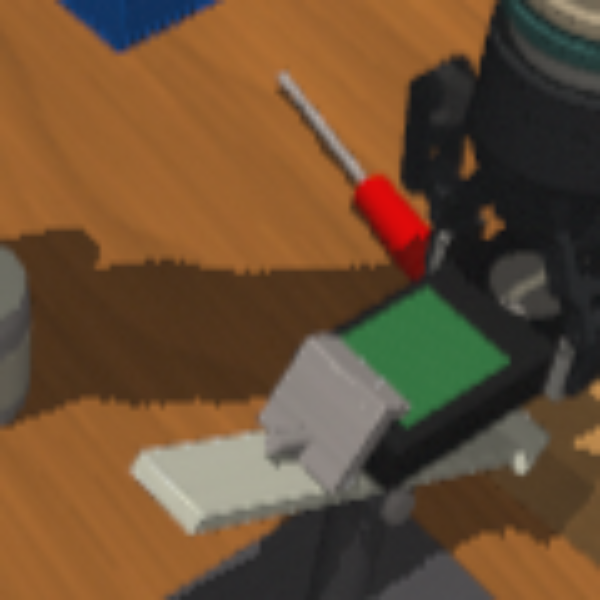

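```bash
python3 -m jog '[[[0.07,0,-0.035,0],[0.14,0,-0.07,0],[0.21,0,-0.1,0],[0.28,0,-0.14,0],[0.35,0,-0.17,0],[0.42,0,-0.21,0],[0.44,0,-0.22,0],[0.44,0,-0.22,0]]]'; python3 plan.py .6287 -.2 .1608 184.7
```

```text
t: 10.4
tool_pos: [0.6371, -0.199, 0.1845]
tool_rot: [-180.0, 0.4, -175.2]
ft_force: [6.8, 0.4, -7.5]
finger_gap: 0.719
grasp_force: 34.6
units [ 0.216 -0.007  0.591] spin 0.016 | pos [ 0.6371 -0.199   0.1845] yaw -175.2 q [ 15.4  41.4  -0.7  88.1   0.5  50.1 109.3] F [ 6.8  0.4 -7.5]
```

```bash
python3 -m jog '[[[0.05,0,0.06,0],[0.1,0,0.12,0],[0.14,0,0.18,0],[0.18,0,0.25,0],[0.22,0,0.32,0],[0.25,0,0.39,0],[0.28,0,0.46,0],[0.3,0,0.53,0],[0.3,0,0.59,0],[0.3,0,0.59,0]]]' - 25; python3 plan.py .6218 -.2006 .146 184.7;python3 - <<'E'
from bed import *
c=cam('side'); save(c,'side_f.png',(310,150,430,270),5)
E
```

```text
t: 11.4
tool_pos: [0.6349, -0.1991, 0.1654]
tool_rot: [-179.7, 1.6, -175.1]
ft_force: [22.5, 0.9, -0.6]
finger_gap: 0.724
grasp_force: 36.5
units [ 0.344 -0.007  0.475] spin 0.04 | pos [ 0.6349 -0.1991  0.1654] yaw -175.06 q [ 15.7  42.   -1.   90.5   0.5  45.9 109.6] F [22.5  0.9 -0.6]
```

View pics/side_f.png

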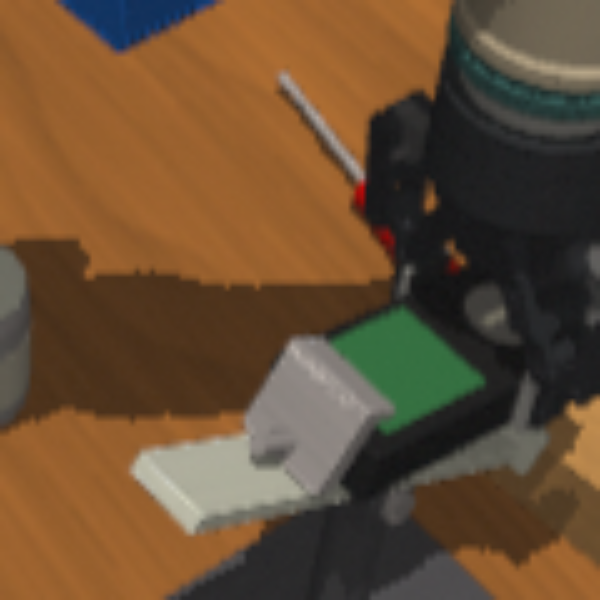

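```bash
cat > ang.py <<'E'
from bed import *
o=ctrl.observe(); p=np.array(o['tool_pos'])
c=cam('side'); W=cloud(c); H=cv2.cvtColor(c['img'],cv2.COLOR_RGB2HSV).astype(int)
B=np.stack([ax,cr,n],1); L=(W-S)@B*1000
g=(H[...,0]>45)&(H[...,0]<90)&(H[...,1]>80)&(abs(L[...,1])<40)&(L[...,0]>20)&(L[...,0]<190)&(L[...,2]>15)&(L[...,2]<110)
q=L[g]; m=q.mean(0); nn=np.linalg.svd(q-m,full_matrices=False)[2][2]; nn*=np.sign(nn[2])
print('screen n',g.sum(),'centre bed mm',m.round(1),'rel tilt deg (+ head down)',np.degrees(np.arctan2(nn[0],nn[2])).round(1),'roll',np.degrees(np.arctan2(nn[1],nn[2])).round(1))
r=cv2.minAreaRect(q[:,:2].astype(np.float32)); print('screen rect',np.round(r[0],1),np.round(r[1],1),round(r[2],1))
x,y,z=L[...,0],L[...,1],L[...,2]
k=(x>125)&(x<185)&(abs(y)<24)&(z>41)&(z<49); print('keeper hook tip x',np.percentile(x[k],[1,3]).round(1),'y',np.percentile(y[k],[2,98]).round(1))
G=(p-S)@B*1000; print('tcp in bed',G.round(1))
E
python3 ang.py
```

```text
screen n 401 centre bed mm [105.5  -0.4  43.5] rel tilt deg (+ head down) 20.1 roll -0.6
screen rect [112.8  -2.1] [51.4 62.4] 88.7
keeper hook tip x [140.2 140.9] y [-19.3  22. ]
tcp in bed [57.  -0.5 50.3]
```

```bash
python3 -m jog '[[[0,0,0,0],[0.05,0,0,0],[0.1,0,0.05,0],[0.14,0,0.1,0],[0.18,0,0.14,0],[0.22,0,0.18,0],[0.26,0,0.22,0],[0.28,0,0.24,0],[0.28,0,0.24,0]]]' - 20; python3 ang.py
```

```text
t: 12.4
tool_pos: [0.6237, -0.2, 0.1552]
tool_rot: [-179.7, 1.6, -175.1]
ft_force: [23.9, 2.0, -2.9]
finger_gap: 0.723
grasp_force: 38.0
screen n 325 centre bed mm [106.3   0.2  38.4] rel tilt deg (+ head down) 10.1 roll -0.2
screen rect [112.9  -2.3] [51.8 63.4] 88.6
keeper hook tip x [144.6 145.6] y [-19.9  22. ]
tcp in bed [61.7 -0.4 35.8]
```

```bash
cat >> ang.py <<'E'
# foot corner from the screen's lower edge (local x of that edge measured on the bench)
def scr(W,H):
    return (H[...,0]>45)&(H[...,0]<90)&(H[...,1]>80)
for nm in('top','side'):
    W0=np.load(nm+'1.npy'); H0=cv2.cvtColor(cv2.imread(nm+'_raw.png'),cv2.COLOR_BGR2HSV).astype(int)
    d=W0-np.array([.544,.1762,.03]) if nm=='top' else W0-np.array([.541,.1762,.03])
    u=np.array([np.cos(np.radians(141)),np.sin(np.radians(141))]); lx=(d[...,:2]@u)*1000; ly=d[...,0]*-u[1]*1000+d[...,1]*u[0]*1000
    k=scr(W0,H0)&(abs(lx)<80)&(abs(ly)<30); e0=np.percentile(lx[k],[2,98]); print(nm,'screen local x',e0.round(1),'y',np.percentile(ly[k],[2,98]).round(1))
th=np.arctan2(nn[0],nn[2]); mx=np.array([np.cos(th),0,-np.sin(th)])
s=(q-m)@mx; mid=abs(q[:,1])<12; e=np.percentile(s[mid],2); E=m+mx*e
foot=E-mx*(e0[0]+75)-np.array([np.sin(th),0,np.cos(th)])*30
print('screen low edge',E.round(1),'foot corner',foot.round(1))
# lip inner top edge seen by same camera
k=(abs(x)<15)&(abs(y)<26)&(z>8)&(z<16); print('lip',k.sum(),np.percentile(x[k],[2,50,98]).round(1) if k.sum()>5 else '')
E
python3 ang.py
```

```text
screen n 328 centre bed mm [106.5   0.3  38.4] rel tilt deg (+ head down) 10.4 roll -0.7
screen rect [113.   -1.4] [52.3 63.2] 88.7
keeper hook tip x [143.8 145.1] y [-20.2  22.1]
tcp in bed [61.7 -0.5 35.8]
top screen local x [ 8.5 64.5] y [-24.6  23.8]
side screen local x [ 9.1 64.1] y [-26.3  24.8]
screen low edge [82.7  0.3 42.8] foot corner [-5.4  0.3 28.5]
lip 2
```

```bash
python3 - <<'E'
from bed import *
a=cam('side')['img'][160:260,320:440,::-1]; c=cam('top'); b=c['img'][120:240,370:450,::-1]
a=cv2.resize(a,(480,400),interpolation=cv2.INTER_CUBIC); b=cv2.resize(b,(267,400),interpolation=cv2.INTER_CUBIC); cv2.imwrite('pics/both.png',np.hstack([a,b]))
E
```

```text
(no output)
```

View pics/both.png

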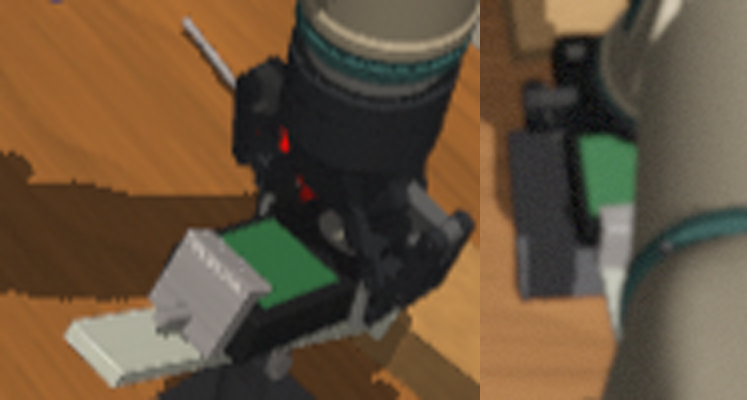

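```bash
python3 -m jog '[[[0,0,0,0],[0,0,0,0],[0.05,0,-0.025,0],[0.1,0,-0.05,0],[0.15,0,-0.075,0],[0.2,0,-0.1,0],[0.25,0,-0.12,0],[0.25,0,-0.12,0],[0.25,0,-0.12,0]]]' - 40; python3 ang.py
```

```text
t: 13.5
tool_pos: [0.6146, -0.2007, 0.1604]
tool_rot: [-179.7, 1.7, -175.0]
ft_force: [24.5, 0.8, -2.2]
finger_gap: 0.721
grasp_force: 46.0
screen n 335 centre bed mm [117.4  -0.   38.2] rel tilt deg (+ head down) 11.0 roll -0.6
screen rect [122.5  -2.3] [52.  59.3] 89.3
keeper hook tip x [154.  155.4] y [-20.8  22.5]
tcp in bed [72.2 -0.5 35.8]
top screen local x [ 8.5 64.5] y [-24.6  23.8]
side screen local x [ 9.1 64.1] y [-26.3  24.8]
screen low edge [94.9 -0.  42.6] foot corner [ 6.6 -0.  29.2]
lip 2
```

```bash
python3 -m jog '[[[0,0,0,0],[0.02,0,0.06,0],[0.04,0,0.12,0],[0.06,0,0.18,0],[0.08,0,0.24,0],[0.085,0,0.3,0],[0.09,0,0.35,0],[0.09,0,0.35,0]]]' - 20; python3 ang.py
```

```text
t: 14.35
tool_pos: [0.608, -0.2014, 0.1445]
tool_rot: [-179.8, 1.3, -175.1]
ft_force: [20.0, 0.4, -5.4]
finger_gap: 0.72
grasp_force: 49.7
screen n 218 centre bed mm [108.8   1.2  30.3] rel tilt deg (+ head down) -0.8 roll -0.4
screen rect [120.5  -2. ] [74.8 50.6] 1.3
keeper hook tip x [150.2 150.4] y [-20.4  22.1]
tcp in bed [70.1 -0.4 18.8]
top screen local x [ 8.5 64.5] y [-24.6  23.8]
side screen local x [ 9.1 64.1] y [-26.3  24.8]
screen low edge [85.5  1.2 30. ] foot corner [ 1.9  1.2 -1.2]
lip 0
```

```bash
python3 -m jog '[[[-0.03,0,0.015,0],[-0.06,0,0.03,0],[-0.09,0,0.05,0],[-0.12,0,0.07,0],[-0.15,0,0.085,0],[-0.17,0,0.1,0],[-0.17,0,0.1,0],[-0.17,0,0.1,0]]]' - 20; python3 ang.py
```

```text
t: 15.2
tool_pos: [0.6107, -0.2012, 0.1422]
tool_rot: [-179.9, 0.8, -175.2]
ft_force: [7.7, 2.8, 10.7]
finger_gap: 0.723
grasp_force: 51.9
screen n 214 centre bed mm [105.1   1.2  30. ] rel tilt deg (+ head down) -0.5 roll -0.3
screen rect [112.6  -2.3] [52.6 61.6] 89.3
keeper hook tip x [146.8 147.8] y [-19.8  22.5]
tcp in bed [66.6 -0.3 18.1]
top screen local x [ 8.5 64.5] y [-24.6  23.8]
side screen local x [ 9.1 64.1] y [-26.3  24.8]
screen low edge [82.3  1.2 29.8] foot corner [-1.5  1.2 -0.9]
lip 0
```

```bash
python3 -m jog '[[[-0.03,0,-0.06,0],[-0.06,0,-0.07,0],[-0.09,0,-0.06,0],[-0.12,0,-0.04,0],[-0.15,0,-0.02,0],[-0.18,0,0,0],[-0.21,0,0.01,0],[-0.21,0,0.01,0]]]' - 20; python3 ang.py
```

```text
t: 16.05
tool_pos: [0.6148, -0.2009, 0.1398]
tool_rot: [-180.0, 0.3, -175.2]
ft_force: [-0.2, 1.4, 8.5]
finger_gap: 0.717
grasp_force: 51.2
screen n 215 centre bed mm [100.1   1.4  30. ] rel tilt deg (+ head down) -1.2 roll -0.0
screen rect [111.4  -1.9] [70.7 51.5] 0.7
keeper hook tip x [141.8 142.4] y [-19.6  22.1]
tcp in bed [61.9 -0.3 18.1]
top screen local x [ 8.5 64.5] y [-24.6  23.8]
side screen local x [ 9.1 64.1] y [-26.3  24.8]
screen low edge [78.   1.4 29.6] foot corner [-5.4  1.4 -2.2]
lip 0
```

```bash
python3 -m jog '[[[0,0,-0.05,0],[-0.03,0,-0.12,0],[-0.03,0,-0.12,0]]]' - 20; python3 ang.py | sed -n '1,4p'; python3 -m jog '[[[0,0,0,0],[0,0,0,0],[0,0,0,0],[0,0,0,0],[0,0,0,0],[0,0,0,0]]]' 1; python3 ang.py
```

```text
t: 16.4
tool_pos: [0.6147, -0.2008, 0.1412]
tool_rot: [180.0, 0.1, -175.2]
ft_force: [5.8, 0.8, -9.1]
finger_gap: 0.72
grasp_force: 49.1
screen n 223 centre bed mm [101.2   0.7  31.2] rel tilt deg (+ head down) -1.3 roll -0.2
screen rect [111.5  -2.8] [52.5 68.4] 89.6
keeper hook tip x [142.4 143.4] y [-20.1  22.2]
tcp in bed [62.7 -0.4 19.2]
t: 17.05
tool_pos: [0.6135, -0.2013, 0.1418]
tool_rot: [-180.0, -0.0, -175.3]
ft_force: [-1.2, -0.7, -0.8]
finger_gap: 1.004
grasp_force: 0.0
screen n 225 centre bed mm [100.7   0.7  31.4] rel tilt deg (+ head down) -1.3 roll 0.1
screen rect [111.4  -1.9] [72.4 50.9] 1.6
keeper hook tip x [141.6 142.1] y [-19.3  22.3]
tcp in bed [64.   0.  19.1]
top screen local x [ 8.5 64.5] y [-24.6  23.8]
side screen local x [ 9.1 64.1] y [-26.3  24.8]
screen low edge [77.5  0.7 30.8] foot corner [-5.9  0.7 -1.1]
lip 0
```

```bash
python3 -m jog '[[[0,0,-0.2,0],[0,0,-0.6,0],[0,0,-1.3,0],[0,0,-2.2,0],[0,0,-3.1,0],[0,0,-4,0],[0,2,-4.5,0],[0,3,-4.5,0],[0,4,-4.5,0],[0,5,-4.5,0],[0,5.5,-4.5,0]]]' 1; cat > fin.py <<'E'
from bed import *
ims=[]
for nm in('side','top'):
    c=cam(nm); W=cloud(c); H=cv2.cvtColor(c['img'],cv2.COLOR_RGB2HSV).astype(int); L=(W-S)@np.stack([ax,cr,n],1)*1000
    x,y,z=L[...,0],L[...,1],L[...,2]
    def pr(t,k):
        q=L[k]
        if len(q)>5: print(nm,t,len(q),'x',np.percentile(q[:,0],[1,99]).round(1),'y',np.percentile(q[:,1],[1,99]).round(1),'z',np.percentile(q[:,2],[5,50,95]).round(1)); return q
    t=pr('meter top',(x>-10)&(x<135)&(abs(y)<45)&(z>25)&(z<36))
    for a,b in((5,35),(35,65),(65,95),(95,125)):
        k=(x>a)&(x<b)&(abs(y)<45)&(z>25)&(z<36); q=L[k]
        if len(q)>5: print('   ',a,np.percentile(q[:,1],[2,98]).round(1),np.median(q[:,2]).round(1))
    pr('lip',(abs(x)<14)&(abs(y)<28)&(z>7)&(z<16)); pr('bed',(x>185)&(x<230)&(abs(y)<24)&(abs(z)<6)); pr('keeper',(x>120)&(x<190)&(abs(y)<26)&(z>39)&(z<50))
    g=(H[...,0]>45)&(H[...,0]<90)&(H[...,1]>80)&(abs(y)<40)&(x>40)&(x<190)&(z>20)&(z<45); pr('screen',g)
    v,u=np.where(g); v0,u0=int(v.mean()),int(u.mean()); ims.append(cv2.resize(c['img'][v0-50:v0+60,u0-55:u0+55,::-1],(400,400),interpolation=cv2.INTER_CUBIC))
cv2.imwrite('pics/fin.png',np.hstack(ims))
E
python3 fin.py
```

```text
t: 18.2
tool_pos: [0.5946, 0.0248, 0.3228]
tool_rot: [179.8, 0.1, -174.8]
ft_force: [0.3, 0.0, -0.4]
finger_gap: 1.003
grasp_force: 0.0
side meter top 741 x [  3.6 131.2] y [-29.5  30.7] z [28.  30.7 32.1]
    5 [-28.6  29.8] 30.5
    35 [-28.3  30.3] 30.7
    65 [-28.4  30.6] 30.8
    95 [-27.9  30.2] 31.2
side bed 256 x [185.6 222.4] y [-16.5  19. ] z [-5.  -0.7  0.5]
side keeper 155 x [141.6 162.8] y [-20.   22.9] z [39.8 43.5 45.1]
side screen 218 x [ 77.7 139.1] y [-27.6  23.3] z [30.3 31.4 32.3]
top meter top 1155 x [ -1.  132.3] y [-32.5  28.4] z [30.6 33.8 35.7]
    5 [-32.6  27.5] 33.7
    35 [-32.2  27.5] 33.6
    65 [-32.1  27.7] 33.9
    95 [-31.9  27.1] 34.1
top bed 263 x [185.3 219.2] y [-17.9  17.4] z [-2.7  2.3  4.6]
top keeper 196 x [138.3 159.5] y [-22.   21.3] z [40.9 46.4 49.2]
top screen 436 x [ 75.8 132.7] y [-26.8  23.4] z [32.  34.4 37.1]
```

View pics/fin.png

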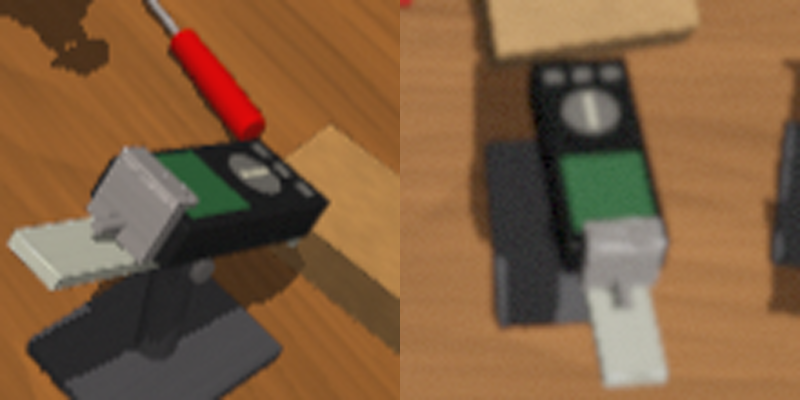

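The meter lies flat on the bed. Its dial end is at the lip (right panel 585,70), and the keeper's hook is over the screen end (620,245). The keeper reads about 0.012, and the other items look untouched. Handing in.

```bash
python3 -c "
from cell import ctrl; print(ctrl.sign_off())"
```

```text
the job is handed in; nothing more can be done
None
```

The meter is clipped in the cradle, screen out and screen end up, flat and straight against the lip with the keeper reading about 12 mm. It sits roughly 1–2 mm off the bed's centre line by my measurement, which I left as it was, and the job was handed in at about 18 s.

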